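# Clear the jammed rack and reload the sampler's feed lane

### The job

An empty tube rack has toppled over and jammed in the sampler's feed lane. Draw the sprung pusher back until it catches, take the jammed rack out and lay it in the returns tray, then stand the full rack (the one with four tubes) upright in the lane between stop and pusher and press the release key so that the pusher closes on it. Keep the full rack upright and lower it gently into the lane instead of dropping it, and leave the other racks, the bottle and the timer where they are.

Things in the scene. Friction and masses are not known exactly. Their poses are not given: they have to be found in the camera images.
- sampler: Fixed benchtop sampler, white housing and an aluminium feed lane. Origin: on the bench under the lane's stop, on the lane's centre line; y axis along the lane, from the stop to the rear; x axis across it. The housing (240 mm tall) spans y = -345 to -105 mm, x = -100 to +160 mm; in front of it a flat deck 8 mm high and 100 mm wide runs under the whole lane to y = 210 mm
- lane_seat (a point): On the lane's floor at the stop, centre of the lane, 8 mm above the bench; axes as the sampler's. The stop: two lugs at y = -8 to 0, 44 mm above the bench, with a 38 mm gap at the centre where one finger fits. A loaded rack stands on the floor, its 60 mm length across the lane, a broad face against the stop, its middle at y = 12 mm
- lane_top (a point): Middle of the lane's open top, 64 mm above the bench, 66 mm behind the stop; axes as the sampler's. The lane is a channel 70 mm wide between two guide walls (x = -35 and +35 mm, 5 mm thick, y = -8 to +140 mm, 64 mm above the bench; the top 10 mm flare outward to ease entry)
- pusher (a joint): Sprung black pusher in the lane, slides along the sampler's y. Value in m, 0 to 0.092: its face (60 mm wide, 52 mm above the bench) is at y = 10 mm + value. A damped spring drives it to the stop with 2 to 5.5 N. Drawn to 0.088 it snaps over a catch (about 5 N more there); let go, it stays at 0.080. At the start it presses on the jammed rack, near 0.035; closed on an upright rack it reads 0.014
- pusher_knob (a point): Middle of the pusher's upright pull knob: a black cylinder 18 mm across, from 70 to 104 mm above the bench, this point at 88 mm, so it stands above the guide walls, on a thin steel stem. It moves with the pusher, at y = 45 mm + joint value in the sampler's frame
- release_key (a joint): Sprung release key, value in m: 0 up, 0.008 fully pressed. From about 0.006 on it frees the caught pusher. Takes about 5 N
- release_key_top (a point): Middle of the top of the release key, a black pad 34 mm (across the lane) by 20 mm, 60 mm above the bench, 185.5 mm behind the stop, pressed straight down. It stands 12 mm proud of a grey block (y = 150 to 205 mm, 66 mm wide, 48 mm high)
- jam_rack_mid (a point): Centre of the jammed empty rack: white plastic, 60 x 24 x 44 mm, four empty cells, 50 g. Its axes: x along the 60 mm, y across the 24 mm, z from base to open top (44 mm). At the start it lies on its side on the lane's floor, 60 mm across the lane, 44 mm along the lane, 24 mm high, open top against the stop
- full_rack_mid (a point): Centre of the full rack's frame (tubes aside), white plastic, 60 x 24 x 44 mm, four capped tubes fixed in it (caps 2 mm above its rim, 46 mm in all), 90 g. This point is 22 mm above its underside; x along the 60 mm, y across the 24 mm, z up. At the start it stands in one of the carrier's bays; the ends of its length are free, its broad faces boxed in
- part_rack_a_mid (a point): Same kind of rack with only two tubes (outer cells), in another bay of the carrier; to be left. Point and axes as for the full rack
- part_rack_b_mid (a point): Same kind of rack with only one tube, in another bay; to be left. Point and axes as for the full rack
- carrier_mid (a point): Centre of the floor of the fixed grey rack carrier, 5 mm above the bench; carrier 70 mm (x) by 93 mm (y). Three bays at y = -30, 0, +30 mm, each 27 mm wide, the racks' length along x. Dividers are 40 mm high but only 48 mm long, so 6 mm of each rack stands free at either end; end sills 9.5 mm above the bench at x = -34 and +34 mm
- returns_in (a point): Centre of the inner floor of the returns tray, a fixed open steel tray, 120 mm (x) by 160 mm (y) outside, walls 4 mm thick and 28 mm high, floor about 4 mm above the bench
- bottle: Bystander: small glass bottle with blue cap, 56 mm across, 105 mm tall, origin under its base
- timer: Bystander: orange bench timer lying flat, 60 x 50 x 18 mm, origin under its middle
Mind the look-alikes: they are no part of the job. Leave any blue or purple look-alike of the part that bears jam_rack_mid alone.

How it is judged:
On the way, in this order (a step that is already met when the one before it is completed fails the run):
1. the jammed rack is out of the lane, lying in the returns tray (x of jam_rack_mid in the frame of returns_in between -0.056 and 0.056 m and y of jam_rack_mid in the frame of returns_in between -0.076 and 0.076 m and z of jam_rack_mid in the frame of returns_in below 0.035 m), for 0.1 s.
2. the full rack stands in the lane, in front of the drawn-back pusher (y of full_rack_mid in the frame of lane_seat between 0.005 and 0.08 m and x of full_rack_mid in the frame of lane_seat between -0.01 and 0.01 m and z of full_rack_mid in the frame of lane_seat below 0.027 m and value of joint pusher above 0.03 m), for 0.1 s.
At the end, for the whole second after the job is handed in: the empty rack lies at rest in the returns tray; the full rack stands at rest in the lane against the stop (middle within 8 mm of the centre line and about 5 mm of its place along the lane, on the floor within 4 mm, within 5 degrees of upright and square); the pusher is closed on it (0.010 to 0.019) (all of step 1 and y of full_rack_mid in the frame of lane_seat between 0.008 and 0.017 m and x of full_rack_mid in the frame of lane_seat between -0.01 and 0.01 m and z of full_rack_mid in the frame of lane_seat between 0.018 and 0.026 m and angle between full_rack_mid's own z axis and vertical below 0.09 rad and angle between the x axis of full_rack_mid and the x axis of lane_seat, either way round below 0.1 rad and value of joint pusher between 0.01 and 0.019 m and linear speed of each of full_rack, jam_rack below 0.02 m/s); the robot touches nothing.
It fails at once if the full rack is tipped by more than 40 degrees (angle between full_rack_mid's own z axis and vertical above 0.7 rad).
It fails at once if the full rack is dropped into the lane (more than 0.4 m/s near the lane's floor) (horizontal distance between full_rack_mid and lane_seat below 0.09 m and z of full_rack_mid in the frame of lane_seat below 0.05 m and linear speed of full_rack above 0.4 m/s).
It fails at once if one of the part-filled racks is moved by more than 15 mm (distance of any of part_rack_a_mid, part_rack_b_mid from where it was at the start of the episode above 0.015 m).
It fails at once if the bottle or the timer is moved by more than 20 mm (distance of any of bottle, timer from where it was at the start of the episode above 0.02 m).
It also fails if it takes over 72 s, if anything falls off the work surface, if the arm or the gripper's body presses on something with over 40 N, if the wrist force passes 120 N, or if a joint passes its speed limit or range.

### The arm

A 7-joint arm with a two-finger parallel gripper is mounted at the origin on the work surface. World frame = base frame: x ahead of the robot, y to its left, z up, the work surface at z = 0. Lengths are in m, angles in rad, forces in N, time in s.
With the tool pointing down it reaches from about 0.425 to 0.875 m from the base axis. Payload 9.9 kg.
Tool frame: the origin (TCP) lies between the finger pads; the fingertips stand 22 mm ahead of it and the grasp point (between the pads) lies 3 mm ahead of it (ctrl.tips_ahead is the distance from the TCP to the fingertips, in m); x points along the fingers, y is the direction in which the jaws open and shut, and the axes are right-handed (so a half turn about x gives the same grasp; the last joint's range is limited). The gripper opens to 85 mm and grips with 20 to 120 N. Pads are 22 mm wide; open, the fingers measure 114 mm over their backs; the gripper's body (76 mm by 85 mm) begins 54 mm behind the grasp point. The pads swing forward as they close: fully open they stand 13 mm farther back than shut.
Start: joints at [1.038, 0.576, 0.025, 1.437, -0.015, 1.129, -0.057], TCP at [0.293, -0.608, 0.253] pointing down, gripper open.
Joint ranges: [-2.76, 2.76], [-0.34, 2.15], [-1.52, 1.57], [0.19, 2.46], [-1.09, 4.23], [0.17, 1.99], [-2.82, 2.82]. Speed limits (rad/s): [2.22, 2.22, 3.01, 3.01, 3.14, 3.14, 3.14].

### API

Orientations are given as a unit quaternion [w, x, y, z].
In Python, from rig import read_state, viewer, ctrl gives the robot as it stands.
- The arm moves only by the shell command python3 -m jog 'ROWS' [FORCE]. ROWS is JSON, a list that holds one entry, the list of rows, each a list of 5 numbers: the shift along the tool's x, y, z as a fraction of full scale, then the turn about the tool's x as a fraction of full scale, then the closure, from 0 (fully open) to 1 (shut). In form: [[[dx, dy, dz, roll, grip], ...]]. A call has 1 to 5 rows; each row shifts and turns the commanded pose from where the row before left it, along the tool's axes as they then stand; what a row does not reach is not made up. Full scale, the value 1, is 0.025 m for a shift and 10 degrees for a turn. A row lasts 1/8 s, in which the tool goes at most 62.5 mm and 10.7 degrees, less where a joint would pass 70% of its speed; a pose out of reach is approached as far as the arm can. A call with a number of a shift or a turn outside -1 to 1 is refused whole. A call with a gripper value outside its range is refused whole. The fingers move at their own pace and stop on an object; FORCE is the grip in N (left out, the last holds). Time passes only in rows, so rows that do not move let the fingers close. It gives the time, the measured TCP pose, the force and the opening at its end, in the units of the state.
- read_state(): the state, without advancing time (a new reading comes with each control period).
- viewer.grab_frame(name): name is "scene" or "top"; returns the picture (384x512x3 uint8, red, green, blue); there is no depth.
- viewer.camera_info(name): a dict with "fov_y" (degrees; the focal length in pixels is half the picture's height over the tangent of half this angle, whatever the lens; pixels are square), "cx", "cy" (the principal point, pixels), "T" (4x4, takes a point from camera to world coordinates). Camera axes: x right, y up, looking along -z (the intrinsics and any distortion apply to the point x, -y, -z); pixel columns grow to the right and rows downward; lengths in m; the calibration is good to about 2 mm. A picture is of the moment at which its call begins. camera_info takes no time and is no camera call.
- ctrl.close_job(): hands the job in, once; it reports no verdict.
The state is a dict: "time_s": time; "qpos": joint angles; "dq": joint speeds; "effort": joint torques, N m; "ee_pos": TCP position; "ee_rot": TCP orientation; "wrist_force": force on the tool from outside, world axes, zero at the start; "ft_torque": the same for the moment, N m; "grip_width": opening from 0.0 (shut) to 1.0 (fully open).
Only numpy, scipy, OpenCV 4.12 (cv2) and the standard library are available. Lean on these libraries where they do the work, as an engineer would, in place of code of your own. Each camera call takes 0.05 s, during which the arm holds its last target. There are 200 camera calls.

## Working session

There is one attempt and no reset: what is moved stays moved. The work goes in short steps, Python scripts to look and compute and a shell command to move; the robot and the scene stay as the last step left them, time stands still between calls to the robot, and variables do not carry over. Pictures are saved under pics/ and viewed, about 8 in all and at most 12, crops included, and the job is handed in when it is done.

```bash
mkdir -p pics; ls; python3 - <<'E'
from rig import read_state, viewer, ctrl
import cv2
for n in ("scene","top"):
    im=viewer.grab_frame(n); cv2.imwrite(f"pics/{n}0.png",im[:,:,::-1])
    i=viewer.camera_info(n); print(n,{k:(v if k!="T" else [[round(float(a),4) for a in r] for r in v]) for k,v in i.items()})
s=read_state(); print(s['ee_pos'],s['ee_rot'],s['time_s'],s['grip_width'],ctrl.tips_ahead)
E
python3 - <<'E'
import cv2,numpy as np
a=cv2.imread('pics/top0.png');cv2.imwrite('pics/top0b.png',cv2.resize(a,(800,600),interpolation=cv2.INTER_CUBIC))
E
```

```text
pics
scene {'fov_y': 55.248912135647885, 'cx': 254.77704076530995, 'cy': 193.2737887918583, 'T': [[-0.7808, -0.4507, 0.4327, 0.9215], [0.6244, -0.5392, 0.5651, 0.4732], [-0.0214, 0.7114, 0.7024, 0.5966], [0.0, 0.0, 0.0, 1.0]]}
top {'fov_y': 42.1651290626851, 'cx': 256.2903561020292, 'cy': 202.5244371710368, 'T': [[0.0249, 0.9946, -0.101, 0.4714], [-0.9997, 0.0249, -0.0021, 0.0448], [0.0005, 0.101, 0.9949, 1.1133], [0.0, 0.0, 0.0, 1.0]]}
[ 0.29269043 -0.60784076  0.25252704] [-0.15684258 -0.68923122 -0.15785337  0.68952378] 0.1 0.9949711929838313 0.022
```

View pics/top0b.png

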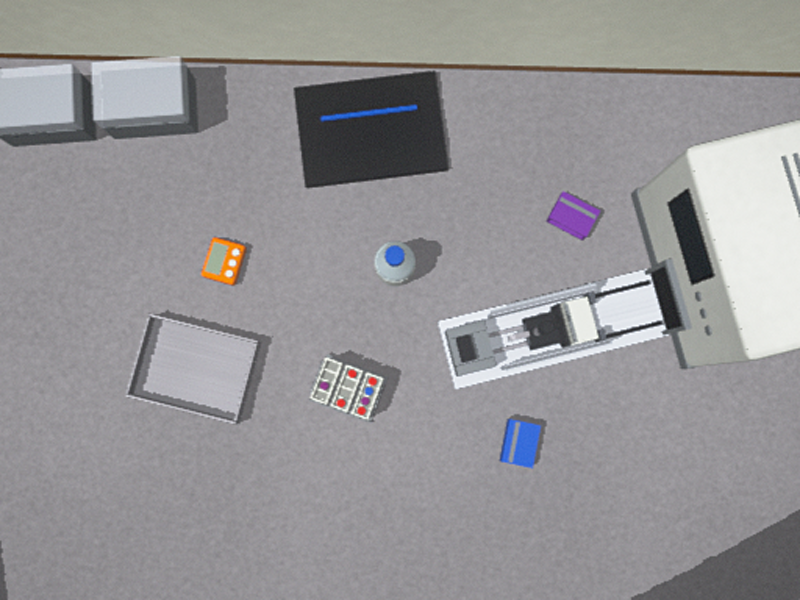

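View pics/scene0.png

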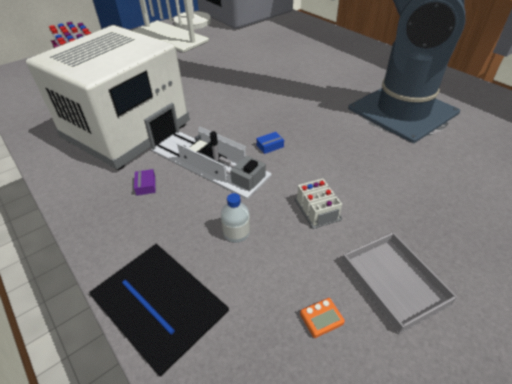

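Top view (800x600): the lane runs from the key (467,347) to the housing at the right, with the knob at about (530,335) and the white jammed rack at (580,322). The carrier racks are at (327,380) with one tube, (348,388) with two and (369,395) with four. The tray is at (198,368).

Candidates for the jam rack are the white (580,322), purple (574,215) and blue (521,441) ones; I choose the white one in the lane. For the full rack I choose (369,395), the one with four caps. I'll check both in a close crop.

```bash
cat > h.py <<'E'
import numpy as np, cv2
from rig import read_state, viewer, ctrl
from scipy.spatial.transform import Rotation as R
def cam(n):
    i=viewer.camera_info(n); return 192/np.tan(np.radians(i['fov_y']/2)),i['cx'],i['cy'],np.array(i['T'])
def p2w(n,u,v,z):
    f,cx,cy,T=cam(n); d=T[:3,:3]@np.array([(u-cx)/f,-(v-cy)/f,-1]); o=T[:3,3]; return o+d*(z-o[2])/d[2]
def w2p(n,P):
    f,cx,cy,T=cam(n); c=T[:3,:3].T@(np.array(P)-T[:3,3]); return np.array([cx+f*c[0]/-c[2],cy-f*c[1]/-c[2]])
def crop(n,name,x0,y0,w,h,s,im=None):
    if im is None: im=viewer.grab_frame(n)
    c=cv2.resize(im[y0:y0+h,x0:x0+w,::-1],None,fx=s,fy=s,interpolation=cv2.INTER_CUBIC); cv2.imwrite(f"pics/{name}.png",c)
def tri(pt,ps):  # triangulate from top & scene px
    A=[];b=[]
    for n,(u,v) in (("top",pt),("scene",ps)):
        f,cx,cy,T=cam(n); d=T[:3,:3]@np.array([(u-cx)/f,-(v-cy)/f,-1]); d/=np.linalg.norm(d); M=np.eye(3)-np.outer(d,d); A.append(M); b.append(M@T[:3,3])
    return np.linalg.lstsq(np.vstack(A),np.hstack(b),rcond=None)[0]
def rel(target, yaw=None):
    """shift in tool axes (units of 25mm) from current measured pose to world target (TCP)"""
    s=read_state(); q=s['ee_rot']; r=R.from_quat([q[1],q[2],q[3],q[0]])
    d=r.inv().apply(np.array(target)-s['ee_pos'])/0.025
    ax=r.as_matrix(); out=[np.round(d,2)]
    y=ax[:,1]; ang=np.degrees(np.arctan2(y[1],y[0])); out+=["jaw dir deg",round(ang,1),"toolx",np.round(ax[:,0],3)]
    return out
E
python3 - <<'E'
import cv2
a=cv2.imread('pics/top0.png')
top=cv2.resize(a[165:275,275:445],None,fx=4.6,fy=4.6,interpolation=cv2.INTER_CUBIC)
cv2.imwrite('pics/c1.png',top)
c=cv2.resize(a[220:275,190:260],None,fx=6,fy=6,interpolation=cv2.INTER_CUBIC)
t=cv2.resize(a[195:275,78:175],None,fx=4,fy=4,interpolation=cv2.INTER_CUBIC)
import numpy as np
o=np.zeros((340,810,3),np.uint8); o[:330,:420]=c; o[:320,420:808]=t; cv2.imwrite('pics/c2.png',o[:,:800])
E
```

```text
(no output)
```

View pics/c1.png

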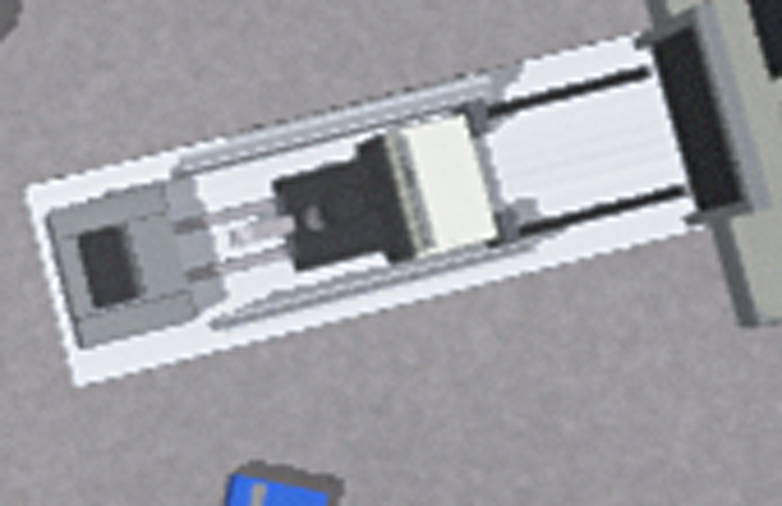

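View pics/c2.png

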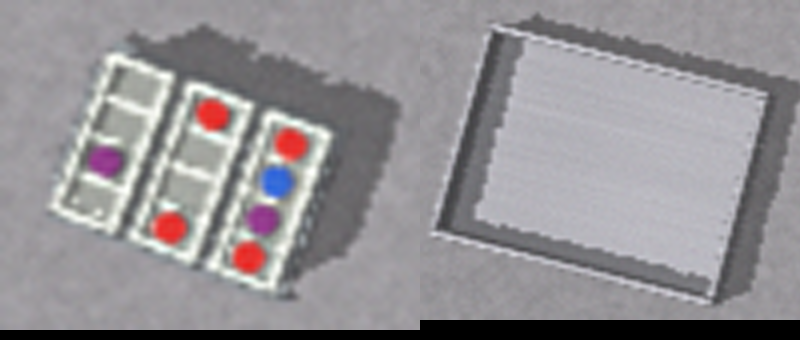

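c1 shows the lane, with the white rack lying at (450,185) behind the pusher's dark block and the key at (109,267). c2 confirms the rightmost rack has four caps, with rim corners (265,110), (332,130), (285,292) and (210,268). The tray's rim corners are (492,27), (770,95), (715,302) and (437,230).

```bash
cat > m.py <<'E'
from h import *
def P(c,z,s,o): return p2w("top",c[0]/s+o[0],c[1]/s+o[1],z)[:2]
L=lambda c,z:P(c,z,4.6,(275,165))
C=lambda c,z:P(c,z,6,(190,220)); T=lambda c,z:P((c[0]-420,c[1]),z,4,(78,195))
a,b=L((28,188),.008),L((78,385),.008); c,d=L((640,35),.008),L((705,228),.008)
print("deck width",np.linalg.norm(a-b))
print("dirs",[round(np.degrees(np.arctan2(*(p-q)[::-1])),1) for p,q in((a,c),(b,d))], "across",np.degrees(np.arctan2(*(a-b)[::-1])))
u=((a-c)/np.linalg.norm(a-c)+(b-d)/np.linalg.norm(b-d)); u/=np.linalg.norm(u); ux=np.array([u[1],-u[0]])
O=(a+b)/2-.21*u
print("O",O,"u",u,"ang",np.degrees(np.arctan2(u[1],u[0])))
S=lambda p:(np.round([(p-O)@ux*1e3,(p-O)@u*1e3],1))
print("key",S(L((109,267),.06)),"knob(?)",S(L((313,217),.104)), "rack",[S(L(q,.032)) for q in((465,116),(500,240))],"lugs",[S(L(q,.044)) for q in((478,115),(515,218))])
f=[C(q,.049) for q in((265,110),(332,130),(285,292),(210,268))]; 
print("full",np.mean(f,0),"len",np.linalg.norm(f[0]-f[3]),np.linalg.norm(f[1]-f[2]),"wid",np.linalg.norm(f[0]-f[1]),"dir",[np.degrees(np.arctan2(*(p-q)[::-1])) for p,q in((f[0],f[3]),(f[1],f[2]))])
t=[T(q,.028) for q in((492,27),(770,95),(715,302),(437,230))]
print("tray",np.mean(t,0),np.linalg.norm(t[0]-t[1]),np.linalg.norm(t[0]-t[3]),"dir",np.degrees(np.arctan2(*(t[0]-t[3])[::-1])),np.degrees(np.arctan2(*(t[0]-t[1])[::-1])))
print("bottle",p2w("top",394*.64,256*.64,.105),"timer",p2w("top",223*.64,262*.64,.018))
for y in (.012,.045,.125,.1855): print(y,O+y*u)
E
python3 m.py
```

```text
deck width 0.09794272347098981
dirs [np.float64(105.5), np.float64(105.4)] across 15.339180710423081
O [ 0.58615554 -0.22373264] u [-0.26652741  0.96382734] ang 105.4577315076589
key [  0.4 186.5] knob(?) [-1.7 97.8] rack [array([30. ,  1.4]), array([-31. ,   1.1])] lugs [array([28.2, -1.4]), array([-22.8,  -5.3])]
full [0.4697947  0.08845223] len 0.05894968761722179 0.05939552584319408 wid 0.024859993869848357 dir [np.float64(-17.572358868839004), np.float64(-14.675311913476126)]
tray [0.50171634 0.33325417] 0.1573969168412894 0.11367511990040527 dir -11.902500477268624 77.7200997817355
bottle [0.65320219 0.05733273 0.105     ] timer [0.65413787 0.3017534  0.018     ]
0.012 [ 0.58295721 -0.21216671]
0.045 [ 0.57416181 -0.18036041]
0.125 [ 0.55283961 -0.10325422]
0.1855 [ 0.53671471 -0.04494267]
```

The geometry checks out: the key measures (0.4, 186.5) mm against the stated (0, 185.5), and the rack's front edge is at y≈1. Next I compute the moves to the knob.

```bash
cat >> h.py <<'E'
O=np.array([0.58616,-0.22373]); u=np.array([-.26653,.96383]); ux=np.array([u[1],-u[0]])
def S(x,y,z): return np.r_[O+x*ux+y*u,z]
def inS(p): p=np.array(p); return np.round([(p[:2]-O)@ux*1e3,(p[:2]-O)@u*1e3,p[2]*1e3],1)
def jawto(deg):
    s=read_state(); q=s['ee_rot']; m=R.from_quat([q[1],q[2],q[3],q[0]]).as_matrix(); a=np.degrees(np.arctan2(m[1,1],m[0,1]))
    d=(deg-a+90)%180-90; print("jaw",round(a,1),"roll rows(10deg; +about tool x = cw from above if down):",round(-d/10,2),"q7",s['qpos'][6])
E
python3 - <<'E'
from h import *
jawto(105.4); print(rel(S(0,.08,.2)), rel(S(0,.08,.094)))
E
```

```text
jaw -64.3 roll rows(10deg; +about tool x = cw from above if down): 1.03 q7 -0.056478118116629665
[array([  2.12, -11.9 , -17.81]), 'jaw dir deg', np.float64(-64.3), 'toolx', array([-0.001,  0.001, -1.   ])] [array([  6.36, -11.89, -17.81]), 'jaw dir deg', np.float64(-64.3), 'toolx', array([-0.001,  0.001, -1.   ])]
```

```bash
python3 -m jog '[[[0,-0.9,-1,0,0],[0,-0.9,-1,0,0],[0,-0.9,-1,0,0],[0,-0.9,-1,0,0],[0,-0.9,-1,0,0]]]' 60
python3 -m jog '[[[0,-0.9,-1,0,0],[0,-0.9,-1,0,0],[0,-0.9,-1,0,0],[0,-0.9,-1,0,0],[0,-0.9,-1,0,0]]]'
python3 -m jog '[[[0,-0.9,-1,0,0],[0,-0.9,-1,0,0],[0,-0.55,-1,0,0.3],[0,-0.5,-1,0,0.3],[0,0,-1,0,0.3]]]'
python3 -m jog '[[[0,0,-1,0,0.3],[0,0,-1,0,0.3],[0,0,-0.8,0,0.3],[0,0,0,0.5,0.3],[0,0,0,0.53,0.3]]]'
python3 -m jog '[[[0.5,0,0,0,0.3],[0.5,0,0,0,0.3],[0,0,0,0,0.3]]]'
python3 - <<'E'
from h import *
jawto(105.4); print(rel(S(0,.08,.094)),inS(read_state()['ee_pos']),read_state()['grip_width'])
crop("top","c3",275,165,170,110,4.6)
E
```

```text
time_s: 0.72
ee_pos: [0.3569, -0.4513, 0.253]
ee_rot: [-0.157, -0.689, -0.158, 0.689]
wrist_force: [0.1, 0.0, 0.4]
grip_width: 1.0
time_s: 1.35
ee_pos: [0.4207, -0.2958, 0.2531]
ee_rot: [-0.157, -0.689, -0.157, 0.69]
wrist_force: [0.2, -0.1, -0.6]
grip_width: 1.0
time_s: 1.98
ee_pos: [0.5024, -0.1771, 0.2532]
ee_rot: [-0.158, -0.689, -0.158, 0.689]
wrist_force: [1.4, -0.9, -0.2]
grip_width: 0.693
time_s: 2.6
ee_pos: [0.5652, -0.148, 0.2528]
ee_rot: [-0.094, -0.7, -0.094, 0.701]
wrist_force: [-0.7, -0.3, 0.4]
grip_width: 0.699
time_s: 2.98
ee_pos: [0.5644, -0.148, 0.2266]
ee_rot: [-0.095, -0.7, -0.096, 0.702]
wrist_force: [0.4, -0.2, 1.2]
grip_width: 0.697
jaw -74.5 roll rows(10deg; +about tool x = cw from above if down): 0.01 q7 -1.1411200793225478
[array([ 5.31, -0.04, -0.05]), 'jaw dir deg', np.float64(-74.5), 'toolx', array([-0.003,  0.001, -1.   ])] [ -0.8  78.8 226.6] 0.6973777157786427
```

View pics/c3.png

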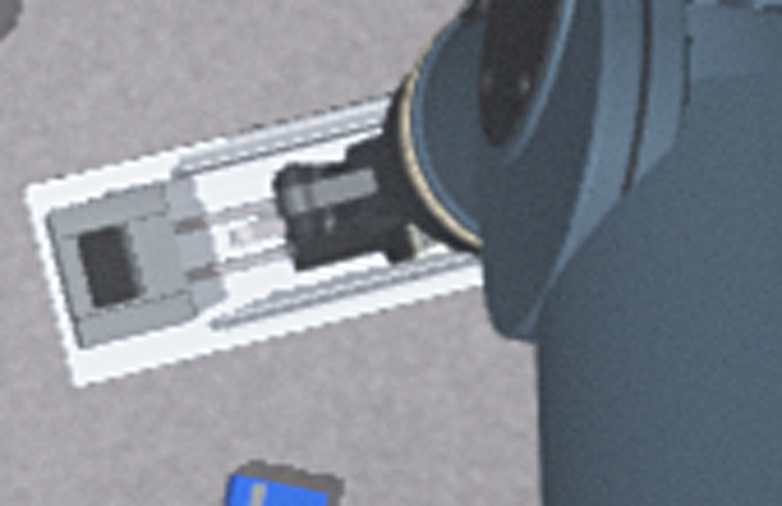

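c3 shows the gripper over the lane with the arm above the knob (hand at about (330,195)) and nothing in the way. Descend and grip.

```bash
python3 -m jog '[[[1,0,0,0,0.3],[1,0,0,0,0.3],[1,0,0,0,0.3],[1,0,0,0,0.3],[1,0,0,0,0.3]]]' 60
python3 -m jog '[[[0.3,0,0,0,0.3],[0,0,0,0,1],[0,0,0,0,1],[0,0,0,0,1],[0,0,0,0,1]]]'
python3 - <<'E'
from h import *
s=read_state();print(inS(s['ee_pos']),s['grip_width'],s['wrist_force'])
E
```

```text
time_s: 3.65
ee_pos: [0.5656, -0.1483, 0.1029]
ee_rot: [0.095, 0.701, 0.095, -0.7]
wrist_force: [0.0, 0.4, -0.6]
grip_width: 0.699
time_s: 4.28
ee_pos: [0.5649, -0.1443, 0.0972]
ee_rot: [-0.094, -0.7, -0.097, 0.701]
wrist_force: [-6.1, 13.0, 11.1]
grip_width: 0.187
[ 0.6 82.2 97.2] 0.1871640525918079 [-6.14204374 13.00264295 11.14850932]
```

```bash
python3 -m jog '[[[0,-0.5,0,0,1],[0,-0.5,0,0,1],[0,-0.5,0,0,1],[0,-0.5,0,0,1],[0,0,0,0,1]]]'
python3 - <<'E'
from h import *
s=read_state();print(inS(s['ee_pos']),s['grip_width'],s['wrist_force']@np.r_[u,0])
E
python3 -m jog '[[[0,-0.2,0,0,1],[0,-0.1,0,0,1],[0,0,0,0,1]]]'
python3 - <<'E'
from h import *
s=read_state();print(inS(s['ee_pos']),s['grip_width'],s['wrist_force']@np.r_[u,0])
E
```

```text
time_s: 4.9
ee_pos: [0.5526, -0.1004, 0.0972]
ee_rot: [0.095, 0.702, 0.094, -0.7]
wrist_force: [-1.8, -0.2, 7.3]
grip_width: 0.19
[  0.5 127.9  97.2] 0.1898234118186701 0.23793851849750267
time_s: 5.28
ee_pos: [0.5508, -0.094, 0.0972]
ee_rot: [0.095, 0.702, 0.094, -0.7]
wrist_force: [-0.5, -4.5, 5.7]
grip_width: 0.185
[  0.5 134.5  97.2] 0.185004066474058 -4.172440002820228
```

```bash
python3 -m jog '[[[0,-0.1,0,0,1],[0,-0.1,0,0,1],[0,0,0,0,1]]]'
python3 - <<'E'
from h import *
s=read_state();print(inS(s['ee_pos']),s['grip_width'],s['wrist_force']@np.r_[u,0])
E
python3 -m jog '[[[0,-0.1,0,0,1],[0,0,0,0,1]]]'
python3 - <<'E'
from h import *
s=read_state();print(inS(s['ee_pos']),s['grip_width'],s['wrist_force']@np.r_[u,0])
E
```

```text
time_s: 5.65
ee_pos: [0.5495, -0.0892, 0.0972]
ee_rot: [0.095, 0.702, 0.094, -0.7]
wrist_force: [-0.7, -4.0, 5.7]
grip_width: 0.191
[  0.5 139.4  97.2] 0.19078440689662768 -3.6879336942388194
time_s: 5.9
ee_pos: [0.5491, -0.0878, 0.0972]
ee_rot: [0.095, 0.702, 0.093, -0.7]
wrist_force: [0.4, -7.7, 4.6]
grip_width: 0.187
[  0.5 140.9  97.2] 0.18722631076457652 -7.551105842776559
```

```bash
python3 -m jog '[[[0,0.2,0,0,1],[0,0.2,0,0,1],[0,0,0,0,1]]]'
python3 - <<'E'
from h import *
s=read_state();print(inS(s['ee_pos']),s['grip_width'],s['wrist_force']@np.r_[u,0])
E
python3 -m jog '[[[0,0,0,0,0.4],[0,0,0,0,0.4],[0,0,0,0,0.4],[-1,0,0,0,0.4],[-1,0,0,0,0.4]]]'
python3 -m jog '[[[-1,0,0,0,0.3],[-1,0,0,0,0.3],[-1,1,0,0,0.3],[-1,1,0,0,0.3],[0,0,0,0,0.3]]]'
python3 - <<'E'
from h import *
jawto(105.4)
print(rel(S(0,.022,.2)),inS(read_state()['ee_pos']),read_state()['grip_width'])
im=viewer.grab_frame("top");im2=viewer.grab_frame("scene")
a=cv2.resize(im[165:275,275:445,::-1],None,fx=4.6,fy=4.6,interpolation=cv2.INTER_CUBIC)[:300]
b=cv2.resize(im2[110:200,140:290,::-1],None,fx=3.3,fy=3.3,interpolation=cv2.INTER_CUBIC)
o=np.zeros((600,790,3),np.uint8);o[:300,:782]=a;o[300:597,:495]=b;cv2.imwrite("pics/c4.png",o)
E
```

```text
time_s: 6.28
ee_pos: [0.5517, -0.0969, 0.0972]
ee_rot: [0.095, 0.702, 0.093, -0.7]
wrist_force: [0.9, -4.3, 6.1]
grip_width: 0.183
[  0.5 131.4  97.2] 0.18331388922160996 -4.402296954061826
time_s: 6.9
ee_pos: [0.5503, -0.0948, 0.1461]
ee_rot: [-0.095, -0.7, -0.095, 0.701]
wrist_force: [0.3, -0.1, -0.1]
grip_width: 0.601
time_s: 7.52
ee_pos: [0.5648, -0.1454, 0.2475]
ee_rot: [0.095, 0.702, 0.093, -0.7]
wrist_force: [1.2, 0.1, -0.2]
grip_width: 0.702
jaw -74.7 roll rows(10deg; +about tool x = cw from above if down): -0.01 q7 -1.1417003149402132
[array([1.9 , 2.36, 0.01]), 'jaw dir deg', np.float64(-74.7), 'toolx', array([ 0.003, -0.001, -1.   ])] [  0.3  81.1 247.5] 0.7019903850147076
```

View pics/c4.png

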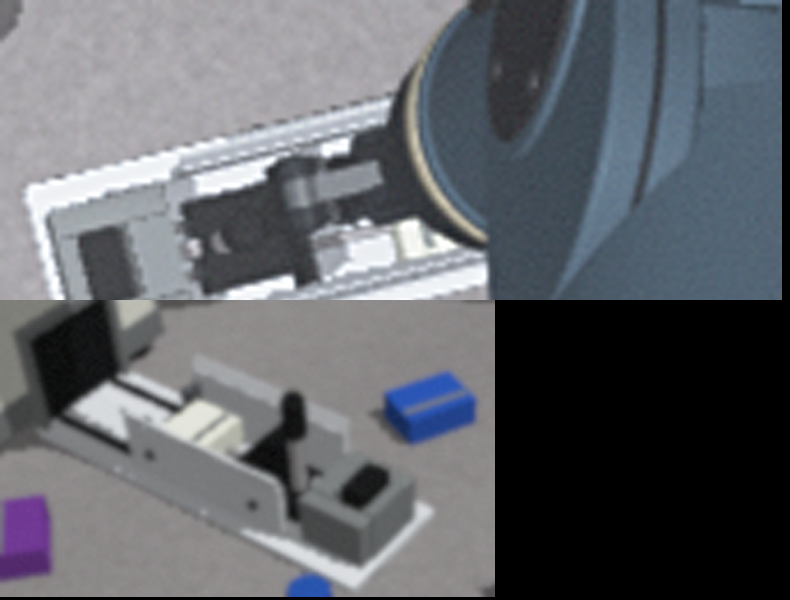

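c4 shows the pusher drawn back and caught (knob at about (290,415) in the scene part, close to the key block), with the white rack free at (205,430). Before lowering next to the housing, I'll check the arm's clearance.

```bash
python3 -m jog '[[[0,1,0,0,0.2],[0,1,0,0,0.2],[0.5,0.36,0,0,0.2],[1,0,0,0,0.2],[0,0,0,0,0.2]]]' 40
python3 - <<'E'
from h import *
print(rel(S(0,.022,.034)),inS(read_state()['ee_pos']),read_state()['qpos'])
im=viewer.grab_frame("top");im2=viewer.grab_frame("scene")
o=np.vstack([im2[:300,:,::-1],im[:300,:,::-1]]);cv2.imwrite("pics/c5.png",o)
E
```

```text
time_s: 8.25
ee_pos: [0.578, -0.1984, 0.2054]
ee_rot: [-0.094, -0.699, -0.096, 0.702]
wrist_force: [-0.4, -0.1, 0.4]
grip_width: 0.801
[array([ 6.86,  0.21, -0.07]), 'jaw dir deg', np.float64(-74.5), 'toolx', array([-0.005,  0.002, -1.   ])] [ -1.1  26.6 205.4] [ 0.26180816  0.52572442 -0.01175379  1.67325657  0.00614762  0.94832965
 -1.05235065]
```

View pics/c5.png

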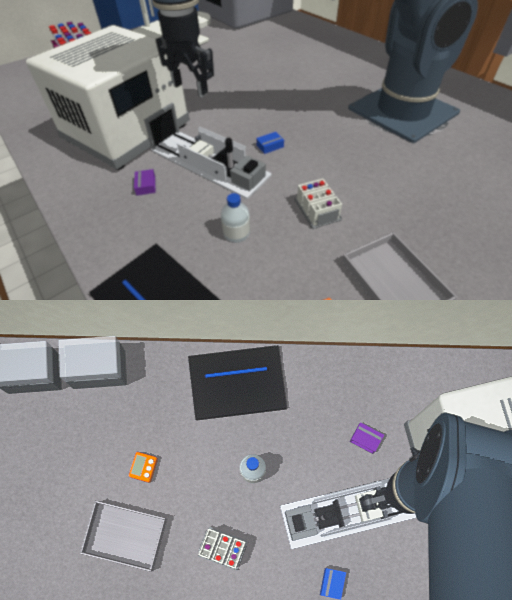

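c5 shows the hand hanging vertically over the lane, clear of the housing (scene (185,80)). Now I lower over the jammed rack.

```bash
python3 -m jog '[[[1,0,0,0,0.2],[1,0,0,0,0.2],[1,0,0,0,0.2],[0,0,0,0,0.2]]]'
python3 - <<'E'
from h import *
print(rel(S(0,.022,.037)),inS(read_state()['ee_pos']),read_state()['wrist_force'])
E
```

```text
time_s: 8.85
ee_pos: [0.579, -0.1994, 0.1326]
ee_rot: [-0.095, -0.7, -0.096, 0.701]
wrist_force: [0.1, 0.4, -0.3]
grip_width: 0.797
[array([ 3.82,  0.14, -0.02]), 'jaw dir deg', np.float64(-74.5), 'toolx', array([-0.002,  0.001, -1.   ])] [ -0.4  25.3 132.6] [ 0.05396257  0.41808302 -0.33113244]
```

```bash
python3 -m jog '[[[1,0.1,0,0,0.2],[1,0,0,0,0.2],[1,0,0,0,0.2],[0.6,0,0,0,0.2],[0.2,0,0,0,0.2]]]'
python3 -m jog '[[[0,0,0,0,1],[0,0,0,0,1],[0,0,0,0,1],[0,0,0,0,1]]]'
python3 - <<'E'
from h import *
s=read_state();print(inS(s['ee_pos']),s['grip_width']*85,s['wrist_force'])
E
```

```text
time_s: 9.48
ee_pos: [0.5806, -0.2025, 0.0385]
ee_rot: [0.095, 0.701, 0.095, -0.701]
wrist_force: [-0.5, 0.2, 0.3]
grip_width: 0.799
time_s: 9.98
ee_pos: [0.5799, -0.1991, 0.0394]
ee_rot: [-0.094, -0.7, -0.097, 0.701]
wrist_force: [-4.1, 10.5, 7.4]
grip_width: 0.5
[ 0.5 25.4 39.4] 42.47999684233599 [-4.10795877 10.49122344  7.38880044]
```

Gripped at 42.5 mm against the nominal 44. The contact forces at both the knob and the rack suggest the true frame lies about 3 mm further along +y, so I'll correct the origin. Lift and carry to the tray.

```bash
sed -i 's/^def S(/O=O+.003*u\ndef S(/' h.py
python3 -m jog '[[[-0.5,0,0,0,1],[-1,0,0,0,1],[-1,0,0,0,1],[-1,0,0,0,1],[-1,0,0,0,1]]]'
python3 -m jog '[[[-1,0,0,0,1],[-1,0,0,0,1],[-1,0,0,0,1],[0,0,0,0,1]]]'
python3 - <<'E'
from h import *
s=read_state();print(inS(s['ee_pos']),s['grip_width']*85,rel([.5017,.3333,.2])); jawto(78)
E
```

```text
time_s: 10.6
ee_pos: [0.5805, -0.2027, 0.1528]
ee_rot: [0.095, 0.701, 0.095, -0.7]
wrist_force: [0.2, 0.3, -0.3]
grip_width: 0.499
time_s: 11.1
ee_pos: [0.5814, -0.203, 0.2287]
ee_rot: [0.095, 0.702, 0.094, -0.699]
wrist_force: [0.3, 0.6, -1.2]
grip_width: 0.505
[  0.9  18.3 228.7] 42.933175311344186 [array([  1.1 , -21.53,  -2.62]), 'jaw dir deg', np.float64(-74.6), 'toolx', array([ 0.005, -0.001, -1.   ])]
jaw -74.6 roll rows(10deg; +about tool x = cw from above if down): 2.74 q7 -1.0475549526534023
```

```bash
python3 -m jog '[[[0,-1,-0.12,0,1],[0,-1,-0.12,0,1],[0,-1,-0.12,0,1],[0,-1,-0.12,0,1],[0,-1,-0.12,0,1]]]'
python3 -m jog '[[[0,-1,-0.12,0,1],[0,-1,-0.12,0,1],[0,-1,-0.12,0,1],[0,-1,-0.12,0,1],[0,-1,-0.12,0,1]]]'
python3 -m jog '[[[0,-1,-0.12,0,1],[0,-1,-0.12,0,1],[0,-1,-0.12,0,1],[0,-1,-0.12,0,1],[0,-1,-0.12,0,1]]]'
python3 -m jog '[[[0,-1,-0.12,0,1],[0,-1,-0.12,0,1],[0,-1,-0.12,0,1],[0,-1,-0.12,0,1],[0,-1,-0.12,0,1]]]'
python3 -m jog '[[[0,-1,-0.12,0,1],[0,-0.5,-0.1,0,1],[0,0,0,0,1],[0,0,0,0,1]]]'
python3 - <<'E'
from h import *
s=read_state();print(s['ee_pos'],s['grip_width']*85,rel([.5017,.3333,.037]))
E
```

```text
time_s: 11.72
ee_pos: [0.561, -0.0773, 0.2254]
ee_rot: [-0.095, -0.701, -0.095, 0.701]
wrist_force: [0.9, 0.0, -0.7]
grip_width: 0.495
time_s: 12.35
ee_pos: [0.5422, 0.0471, 0.2254]
ee_rot: [-0.095, -0.701, -0.095, 0.701]
wrist_force: [0.4, 0.6, -1.0]
grip_width: 0.503
time_s: 12.98
ee_pos: [0.5235, 0.1715, 0.2254]
ee_rot: [-0.095, -0.701, -0.095, 0.701]
wrist_force: [1.2, -0.1, 0.1]
grip_width: 0.5
time_s: 13.6
ee_pos: [0.5048, 0.2959, 0.2254]
ee_rot: [-0.095, -0.701, -0.095, 0.701]
wrist_force: [0.2, -0.1, -1.1]
grip_width: 0.499
time_s: 14.1
ee_pos: [0.5009, 0.3316, 0.2257]
ee_rot: [-0.095, -0.701, -0.094, 0.701]
wrist_force: [-1.4, -0.9, -0.2]
grip_width: 0.5
[0.50094604 0.33158595 0.22567232] 42.496981648025944 [array([ 7.55, -0.07, -0.05]), 'jaw dir deg', np.float64(-74.7), 'toolx', array([ 0.   , -0.001, -1.   ])]
```

```bash
python3 -m jog '[[[1,0,0,0,1],[1,0,0,0,1],[1,0,0,0,1],[1,0,0,0,1],[1,0,0,0,1]]]'
python3 -m jog '[[[1,0,0,0,1],[1,0,0,0,1],[0.45,0,0,0,1],[0,0,0,0,1],[0,0,0,0,1]]]'
python3 -m jog '[[[0,0,0,0,0.3],[0,0,0,0,0.3],[0,0,0,0,0.3],[-1,0,0,0,0.3],[-1,0,0,0,0.3]]]'
python3 -m jog '[[[-1,0,0,0,0.3],[-1,0,0,0,0.3],[-1,0,0,0,0.3],[-1,0,0,0,0],[0,0,0,0,0]]]'
python3 - <<'E'
from h import *
s=read_state();print(s['ee_pos'],s['grip_width']*85,rel([.4698,.0885,.2])); jawto(-16)
E
```

```text
time_s: 14.72
ee_pos: [0.5012, 0.3315, 0.1002]
ee_rot: [0.094, 0.701, 0.094, -0.701]
wrist_force: [0.8, -0.3, -0.8]
grip_width: 0.5
time_s: 15.35
ee_pos: [0.5012, 0.333, 0.0405]
ee_rot: [0.094, 0.701, 0.095, -0.7]
wrist_force: [0.1, -0.3, 0.4]
grip_width: 0.497
time_s: 15.98
ee_pos: [0.5004, 0.3328, 0.09]
ee_rot: [-0.095, -0.7, -0.095, 0.701]
wrist_force: [-0.8, 0.1, -0.0]
grip_width: 0.699
time_s: 16.6
ee_pos: [0.5014, 0.3335, 0.1915]
ee_rot: [0.094, 0.702, 0.095, -0.7]
wrist_force: [0.0, 0.0, 1.3]
grip_width: 0.999
[0.50136774 0.33354773 0.19152004] 84.9106773923712 [array([-0.36,  9.11,  3.82]), 'jaw dir deg', np.float64(-74.6), 'toolx', array([ 0.003,  0.002, -1.   ])]
jaw -74.6 roll rows(10deg; +about tool x = cw from above if down): -5.86 q7 -2.0139796437999147
```

```bash
python3 -m jog '[[[0,0.91,0.38,0,0],[0,0.91,0.38,0,0],[0,0.91,0.38,0,0],[0,0.91,0.38,0,0],[0,0.91,0.38,0,0]]]'
python3 -m jog '[[[0,0.91,0.38,0,0],[0,0.91,0.38,0,0],[0,0.91,0.38,0,0],[0,0.91,0.38,0,0],[0,0.91,0.38,0,0]]]'
python3 -m jog '[[[0,0,0,-1,0],[0,0,0,-1,0],[0,0,0,-1,0],[0,0,0,-1,0],[0,0,0,-1,0]]]'
python3 -m jog '[[[0,0,0,-0.86,0],[0,0,0,0,0],[0,0,0,0,0]]]'
python3 - <<'E'
from h import *
s=read_state();print(s['ee_pos'],s['grip_width']*85,rel([.4698,.0885,.1])); jawto(-16);print(s['qpos'][6])
a=cv2.imread('pics/scene0.png')[172:232,290:350]; b=cv2.imread('pics/top0.png')[222:272,192:252]
c=viewer.grab_frame("top")[190:280,75:180,::-1]
o=np.zeros((600,780,3),np.uint8)
o[:390,:390]=cv2.resize(a,None,fx=6.5,fy=6.5,interpolation=cv2.INTER_CUBIC)
o[:325,390:780]=cv2.resize(b,None,fx=6.5,fy=6.5,interpolation=cv2.INTER_CUBIC)
o[390:570,:210]=cv2.resize(c,None,fx=2,fy=2)
d=viewer.grab_frame("scene")[130:240,250:380,::-1]; o[340:595,420:720]=cv2.resize(d,(300,255),interpolation=cv2.INTER_CUBIC)
cv2.imwrite("pics/c6.png",o)
E
```

```text
time_s: 17.23
ee_pos: [0.4847, 0.2091, 0.1893]
ee_rot: [-0.095, -0.701, -0.095, 0.701]
wrist_force: [0.5, 0.5, 0.4]
grip_width: 1.002
time_s: 17.85
ee_pos: [0.469, 0.0869, 0.1895]
ee_rot: [0.095, 0.701, 0.095, -0.701]
wrist_force: [0.6, -0.5, -0.1]
grip_width: 1.002
time_s: 18.48
ee_pos: [0.4692, 0.0877, 0.1895]
ee_rot: [-0.384, -0.594, -0.384, 0.594]
wrist_force: [-0.9, -0.1, 0.2]
grip_width: 1.0
time_s: 18.85
ee_pos: [0.4693, 0.088, 0.1895]
ee_rot: [-0.425, -0.565, -0.425, 0.565]
wrist_force: [0.5, 0.4, -0.3]
grip_width: 1.002
[0.4693125  0.08798009 0.18948989] 85.20655607392497 [array([ 3.58,  0.01, -0.03]), 'jaw dir deg', np.float64(-16.2), 'toolx', array([-0.,  0., -1.])]
jaw -16.2 roll rows(10deg; +about tool x = cw from above if down): -0.02 q7 -0.7603625466040742
-0.7603625466040742
```

View pics/c6.png

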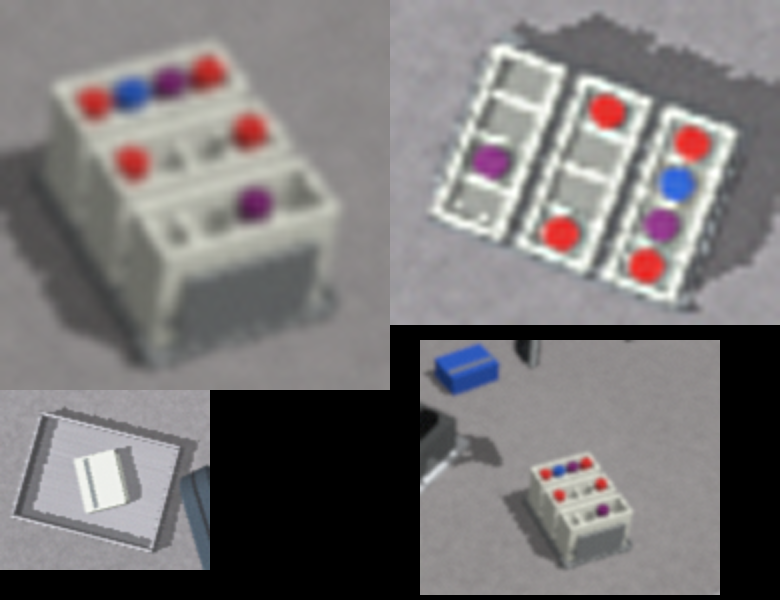

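c6 shows the jammed rack in the tray (lower left, (102,480)), and the carrier undisturbed with the four-cap rack at the far side. I triangulate its caps.

```bash
python3 - <<'E'
from h import *
t=lambda x,y:((x-390)/6.5+192,y/6.5+222); s=lambda x,y:(x/6.5+290,y/6.5+172)
P=[tri(t(692,143),s(95,102)),tri(t(678,184),s(132,93)),tri(t(663,225),s(172,83)),tri(t(647,266),s(210,70))]
P=np.array(P);print(P.round(4)); m=P.mean(0);d=P[0]-P[3];print(m,np.degrees(np.arctan2(d[1],d[0])))
tp=np.array([p2w("top",*t(*q),.051) for q in((692,143),(678,184),(663,225),(647,266))]);print("top",tp.mean(0),np.degrees(np.arctan2(*(tp[0]-tp[3])[:2][::-1])))
sp=np.array([p2w("scene",*s(*q),.051) for q in((95,102),(132,93),(172,83),(210,70))]);print("scene",sp.mean(0),np.degrees(np.arctan2(*(sp[0]-sp[3])[:2][::-1])))
# partial rack tubes and overall direction
a=[p2w("top",*t(*q),.051) for q in((607,111),(562,235))];print("a dir",np.degrees(np.arctan2(*(a[0]-a[1])[:2][::-1])), np.mean(a,0))
E
```

```text
[[0.4888 0.0839 0.0445]
 [0.4754 0.0881 0.0435]
 [0.4617 0.0928 0.0433]
 [0.4483 0.0975 0.0446]]
[0.46852739 0.09058278 0.04396804] -18.587498380486686
top [0.46944843 0.08926999 0.051     ] -18.54403559516313
scene [0.47335883 0.09642444 0.051     ] -18.523081872096366
a dir -18.24088056622021 [0.47900518 0.1174935  0.051     ]
```

```bash
python3 -m jog '[[[1,0,0,0.23,0],[1,0,0,0,0],[0,-0.04,-0.11,0,0],[0,0,0,0,0],[0,0,0,0,0]]]' 40
python3 - <<'E'
from h import *
s=read_state();print(s['ee_pos'],rel([.470,.091,.042])); jawto(-18.5)
E
```

```text
time_s: 19.58
ee_pos: [0.4699, 0.0915, 0.1405]
ee_rot: [0.414, 0.574, 0.414, -0.573]
wrist_force: [1.2, 0.4, 0.9]
grip_width: 0.997
[0.46988227 0.09154393 0.14045497] [array([3.94, 0.01, 0.02]), 'jaw dir deg', np.float64(-18.3), 'toolx', array([ 0.002,  0.   , -1.   ])]
jaw -18.3 roll rows(10deg; +about tool x = cw from above if down): 0.02 q7 -0.8426600098280311
```

```bash
python3 -m jog '[[[0.8,0,0,0,0],[0.8,0,0,0,0],[0.8,0,0,0,0],[0,0,0,0,0]]]'
python3 - <<'E'
from h import *
s=read_state();print(s['ee_pos'],s['wrist_force'])
d=viewer.grab_frame("scene")[100:250,230:390,::-1];e=viewer.grab_frame("top")[200:290,170:290,::-1]
o=np.zeros((400,800,3),np.uint8);o[:,:427]=cv2.resize(d,(427,400),interpolation=cv2.INTER_CUBIC);o[:280,427:]=cv2.resize(e,(373,280),interpolation=cv2.INTER_CUBIC);cv2.imwrite("pics/c7.png",o)
E
```

```text
time_s: 20.08
ee_pos: [0.469, 0.0912, 0.0792]
ee_rot: [-0.414, -0.573, -0.414, 0.574]
wrist_force: [0.1, 0.0, -0.2]
grip_width: 0.999
[0.46900851 0.09115845 0.07923086] [ 0.12481914  0.00786616 -0.15239698]
```

View pics/c7.png

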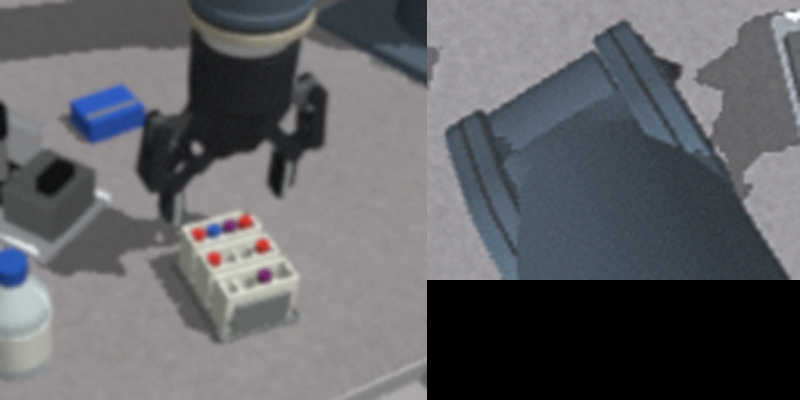

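c7: the tip midpoint is at (225,208), and the cap row is centred at (223,228). That is the offset expected from the height difference, so the jaws are centred on the full rack.

```bash
python3 -m jog '[[[0.5,0,0,0,0],[0.5,0,0,0,0],[0.5,0,0,0,0],[0,0,0,0,0]]]'
python3 -m jog '[[[0,0,0,0,1],[0,0,0,0,1],[0,0,0,0,1],[0,0,0,0,1]]]'
python3 - <<'E'
from h import *
s=read_state();print(s['ee_pos'],s['wrist_force'],s['grip_width']*85); jawto(-18.5)
E
```

```text
time_s: 20.68
ee_pos: [0.4686, 0.0912, 0.0409]
ee_rot: [-0.414, -0.572, -0.415, 0.574]
wrist_force: [-0.4, -0.5, -0.2]
grip_width: 1.003
time_s: 21.18
ee_pos: [0.4695, 0.0913, 0.0424]
ee_rot: [0.414, 0.573, 0.414, -0.573]
wrist_force: [-1.3, -1.1, 6.0]
grip_width: 0.696
[0.46953322 0.0913411  0.04240564] [-1.30668987 -1.05915695  6.00349898] 59.123291366990316
jaw -18.3 roll rows(10deg; +about tool x = cw from above if down): 0.02 q7 -0.9342767953289731
```

```bash
python3 -m jog '[[[-0.5,0,0,0,1],[-0.7,0,0,0,1],[-0.8,0,0,0,1],[-1,0,0,0,1],[0,0,0,0,1]]]'
python3 -m jog '[[[0,0.17,0.95,0,1],[0,0.17,0.95,0,1],[0,0.17,0.95,0,1],[0,0.17,0.95,0,1],[0,0,0,0,1]]]'
python3 -m jog '[[[0,0,0,-0.85,1],[0,0,0,-0.85,1],[0,0,0,-0.85,1],[0,0,0,-0.85,1],[0,0,0,0,1]]]'
python3 - <<'E'
from h import *
s=read_state();print(s['ee_pos'],s['wrist_force'],s['grip_width']*85); jawto(15.4); print(rel([.455,-.005,.0395]),inS(s['ee_pos']))
E
```

```text
time_s: 21.8
ee_pos: [0.4704, 0.0915, 0.119]
ee_rot: [0.415, 0.574, 0.414, -0.572]
wrist_force: [0.3, 0.1, -1.4]
grip_width: 0.695
time_s: 22.42
ee_pos: [0.4548, -0.0062, 0.1166]
ee_rot: [-0.413, -0.573, -0.413, 0.574]
wrist_force: [0.8, 0.2, -1.3]
grip_width: 0.691
time_s: 23.05
ee_pos: [0.4556, -0.0036, 0.1168]
ee_rot: [0.563, 0.427, 0.564, -0.427]
wrist_force: [-0.4, 1.3, -1.7]
grip_width: 0.698
[ 0.45564836 -0.00360649  0.11677698] [-0.42752421  1.34617507 -1.6712749 ] 59.34682928898848
jaw 15.7 roll rows(10deg; +about tool x = cw from above if down): 0.03 q7 -0.2391345671816648
[array([ 3.09, -0.04,  0.05]), 'jaw dir deg', np.float64(15.7), 'toolx', array([-0.   ,  0.001, -1.   ])] [-67.1 243.9 116.8]
```

```bash
python3 -m jog '[[[0.9,0,0,0,1],[0.9,0,0,0,1],[0.7,0,0,0,1],[0.4,0,0,0,1],[0,0,0,0,1]]]'
python3 -m jog '[[[0.1,0,0,0,1],[0.1,0,0,0,1],[0,0,0,0,1]]]'
python3 - <<'E'
from h import *
s=read_state();print(s['ee_pos'],s['wrist_force'],s['grip_width']*85)
E
```

```text
time_s: 23.68
ee_pos: [0.4554, -0.0039, 0.0442]
ee_rot: [0.563, 0.427, 0.564, -0.427]
wrist_force: [0.8, 0.2, -0.7]
grip_width: 0.695
time_s: 24.05
ee_pos: [0.4558, -0.0043, 0.0397]
ee_rot: [0.564, 0.427, 0.563, -0.427]
wrist_force: [0.1, -0.1, -1.3]
grip_width: 0.694
[ 0.45577872 -0.00432207  0.03968099] [ 0.08978008 -0.08830171 -1.33297608] 59.020380870609145
```

```bash
python3 -m jog '[[[0.1,0,0,0,1],[0,0,0,0,1]]]'
python3 -m jog '[[[0,0,0,0,0.15],[0,0,0,0,0.15],[0,0,0,0,0],[-0.7,0,0,0,0],[-1,0,0,0,0]]]'
python3 -m jog '[[[-1,0,0,0,0.3],[0,0,0,0.9,0.3],[0,0,0,0.9,0.3],[0,0,0,0.9,0.3],[0,0,0,0.9,0.3]]]'
python3 -m jog '[[[0,0,0,0.9,0.3],[0,0,0,0.9,0.3],[0,0,0,0.9,0.3],[0,0,0,0.9,0.3],[0,0,0,0.9,0.3]]]'
python3 -m jog '[[[0,0,0,0.9,0.3],[0,0,0,0,0.3],[0,0,0,0,0.3]]]'
python3 - <<'E'
from h import *
s=read_state();print(s['ee_pos'],s['wrist_force'],s['grip_width']*85); jawto(105.4); print(rel([.4558,-.0043,.0397]))
d=viewer.grab_frame("scene")[100:250,190:350,::-1]
cv2.imwrite("pics/c8.png",cv2.resize(d,None,fx=4,fy=4,interpolation=cv2.INTER_CUBIC))
E
```

```text
time_s: 24.3
ee_pos: [0.4559, -0.0043, 0.0374]
ee_rot: [0.564, 0.427, 0.563, -0.427]
wrist_force: [-0.2, 0.1, 6.7]
grip_width: 0.698
time_s: 24.92
ee_pos: [0.4552, -0.0041, 0.0796]
ee_rot: [0.563, 0.427, 0.564, -0.427]
wrist_force: [0.1, -1.0, -0.5]
grip_width: 1.002
time_s: 25.55
ee_pos: [0.4556, -0.0042, 0.1045]
ee_rot: [0.403, 0.581, 0.403, -0.581]
wrist_force: [-0.7, 0.6, 0.7]
grip_width: 0.702
time_s: 26.18
ee_pos: [0.4556, -0.0042, 0.1045]
ee_rot: [-0.15, -0.691, -0.15, 0.691]
wrist_force: [0.7, 0.1, -0.4]
grip_width: 0.7
time_s: 26.55
ee_pos: [0.4557, -0.0041, 0.1045]
ee_rot: [-0.098, -0.7, -0.098, 0.7]
wrist_force: [-0.4, 0.2, -0.1]
grip_width: 0.699
[ 0.45565891 -0.00414693  0.10452341] [-0.42323965  0.17561763 -0.1069373 ] 59.38837470610301
jaw -74.1 roll rows(10deg; +about tool x = cw from above if down): 0.05 q7 -1.3953477024497312
[array([ 2.59,  0.01, -0.  ]), 'jaw dir deg', np.float64(-74.1), 'toolx', array([-0., -0., -1.])]
```

View pics/c8.png

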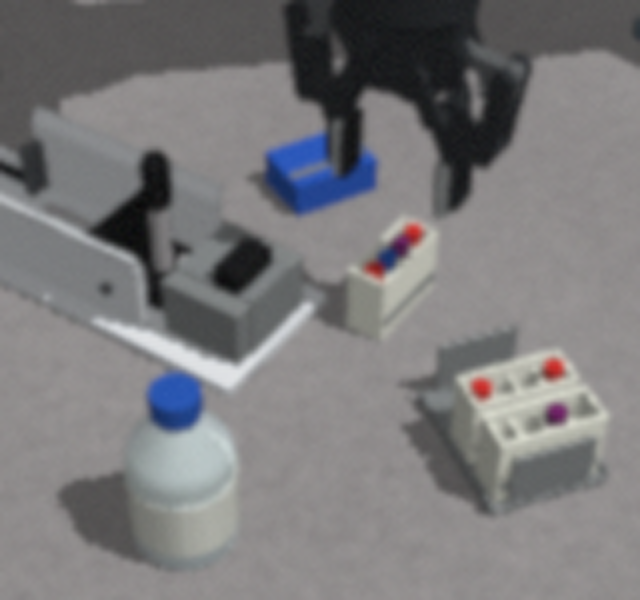

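c8 shows the full rack upright on the bench (caps at about (395,250)), with the fingers either side of its broad faces; carrier, bottle and timer are undisturbed. Regrip.

```bash
python3 -m jog '[[[1,0,0,0.05,0.3],[1,0,0,0,0.3],[0.6,0,0,0,0.3],[0.35,0,0,0,0.3],[0,0,0,0,0.3]]]'
python3 -m jog '[[[0,0,0,0,1],[0,0,0,0,1],[0,0,0,0,1],[0,0,0,0,1],[0,0,0,0,1]]]'
python3 - <<'E'
from h import *
s=read_state();print(s['ee_pos'],s['wrist_force'],s['grip_width']*85)
E
```

```text
time_s: 27.22
ee_pos: [0.4555, -0.0043, 0.0305]
ee_rot: [-0.094, -0.701, -0.094, 0.701]
wrist_force: [-0.0, 0.3, -0.1]
grip_width: 0.704
time_s: 27.85
ee_pos: [0.4561, -0.0042, 0.0314]
ee_rot: [0.094, 0.701, 0.094, -0.7]
wrist_force: [-0.1, -0.1, 6.1]
grip_width: 0.276
[ 0.45605991 -0.00422767  0.03142489] [-0.12200769 -0.09792216  6.06711951] 23.47228818883246
```

```bash
python3 -m jog '[[[-0.5,0,0,0,1],[-1,0,0,0,1],[-1,0,0,0,1],[-1,0,0,0,1],[-1,0,0,0,1]]]'
python3 -m jog '[[[-1,0,0,0,1],[-0.6,0,0,0,1],[0,0,0,0,1]]]'
python3 - <<'E'
from h import *
s=read_state();print(s['ee_pos'],s['wrist_force'],s['grip_width']*85); jawto(105.4); print(rel(S(0,.020,.18)))
E
```

```text
time_s: 28.48
ee_pos: [0.4554, -0.0043, 0.1449]
ee_rot: [0.094, 0.701, 0.094, -0.701]
wrist_force: [-0.3, 0.2, -1.8]
grip_width: 0.274
time_s: 28.85
ee_pos: [0.4561, -0.0042, 0.1848]
ee_rot: [0.094, 0.702, 0.094, -0.7]
wrist_force: [0.0, 0.3, -1.6]
grip_width: 0.272
[ 0.45607834 -0.00423269  0.1847622 ] [ 0.04685044  0.27150829 -1.58838793] 23.112923000222366
jaw -74.8 roll rows(10deg; +about tool x = cw from above if down): -0.02 q7 -1.3995631310939973
[array([ 0.2 ,  8.92, -2.71]), 'jaw dir deg', np.float64(-74.8), 'toolx', array([ 0.003,  0.   , -1.   ])]
```

```bash
python3 -m jog '[[[0,0.9,-0.27,0,1],[0,0.9,-0.27,0,1],[0,0.9,-0.27,0,1],[0,0.9,-0.27,0,1],[0,0.9,-0.27,0,1]]]'
python3 -m jog '[[[0,0.9,-0.27,0,1],[0,0.9,-0.27,0,1],[0,0.9,-0.27,0,1],[0,0.9,-0.27,0,1],[0,0.8,-0.27,0,1]]]'
python3 -m jog '[[[0.5,0,0,0,1],[0.5,0,0,0,1],[0.5,0,0,0,1],[0,0,0,0,1],[0,0,0,0,1]]]'
python3 - <<'E'
from h import *
s=read_state();print(inS(s['ee_pos']),s['wrist_force'],s['grip_width']*85); jawto(105.4); print(rel(S(0,.020,.12)))
im=viewer.grab_frame("top");im2=viewer.grab_frame("scene")
a=cv2.resize(im[165:275,275:445,::-1],None,fx=4.6,fy=4.6,interpolation=cv2.INTER_CUBIC)[:290]
b=cv2.resize(im2[100:190,140:290,::-1],None,fx=3.4,fy=3.4,interpolation=cv2.INTER_CUBIC)
o=np.zeros((600,790,3),np.uint8);o[:290,:782]=a;o[290:596,:510]=b;cv2.imwrite("pics/c9.png",o)
E
```

```text
time_s: 29.48
ee_pos: [0.5176, -0.1045, 0.1826]
ee_rot: [-0.093, -0.7, -0.094, 0.701]
wrist_force: [1.3, -0.1, -1.1]
grip_width: 0.274
time_s: 30.1
ee_pos: [0.579, -0.2019, 0.1824]
ee_rot: [-0.093, -0.7, -0.094, 0.701]
wrist_force: [-0.1, -0.2, -1.2]
grip_width: 0.279
time_s: 30.72
ee_pos: [0.5793, -0.201, 0.146]
ee_rot: [0.094, 0.701, 0.094, -0.701]
wrist_force: [-0.2, -0.3, -1.4]
grip_width: 0.276
[ -0.6  20.8 146. ] [-0.19837375 -0.28246733 -1.36472982] 23.47980107700208
jaw -74.8 roll rows(10deg; +about tool x = cw from above if down): -0.02 q7 -1.035836051823183
[array([ 1.04,  0.03, -0.02]), 'jaw dir deg', np.float64(-74.8), 'toolx', array([ 0.,  0., -1.])]
```

View pics/c9.png

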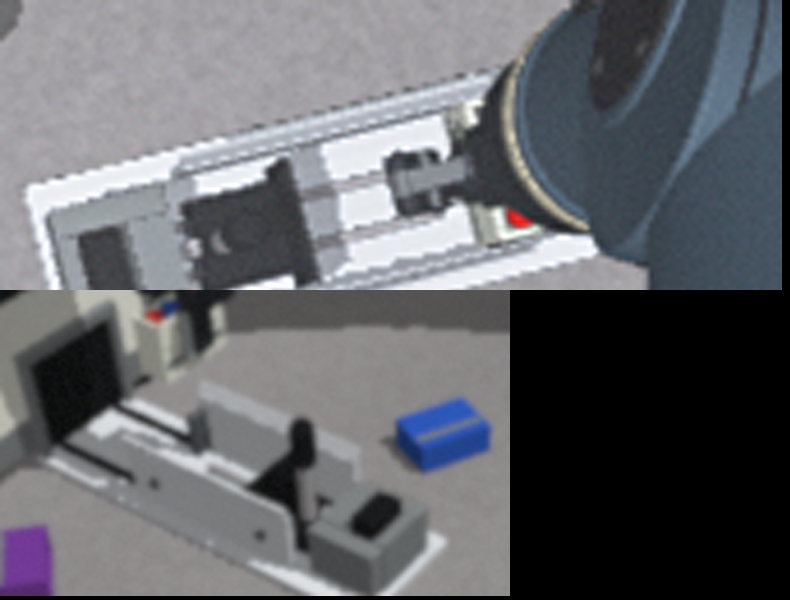

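c9 shows the full rack, upright in the gripper, above the lane at (465,178), with the pusher still held back. I check its lateral position numerically, then lower slowly.

```bash
python3 - <<'E'
from h import *
for q in((447,112),(486,246)): print(inS(p2w("top",q[0]/4.6+275,q[1]/4.6+165,.115)))
E
python3 -m jog '[[[0.5,0,0,0,1],[0.5,0,0,0,1],[0.4,0,0,0,1],[0,0,0,0,1]]]'
python3 - <<'E'
from h import *
s=read_state();print(inS(s['ee_pos']),s['wrist_force'],s['ft_torque'])
E
python3 -m jog '[[[0.4,0,0,0,1],[0.4,0,0,0,1],[0.2,0,0,0,1],[0,0,0,0,1]]]'
python3 - <<'E'
from h import *
s=read_state();print(inS(s['ee_pos']),s['wrist_force'],s['grip_width']*85)
E
```

```text
[ 28.3  27.7 115. ]
[-32.7  26.9 115. ]
time_s: 31.32
ee_pos: [0.5786, -0.201, 0.1095]
ee_rot: [-0.093, -0.7, -0.094, 0.702]
wrist_force: [-0.2, 0.1, -1.1]
grip_width: 0.275
[ -1.3  20.9 109.5] [-0.21157789  0.12166299 -1.08407954] [0.05668978 0.02310726 0.04282754]
time_s: 31.82
ee_pos: [0.579, -0.2012, 0.0853]
ee_rot: [-0.093, -0.701, -0.094, 0.701]
wrist_force: [0.3, 0.5, -0.4]
grip_width: 0.274
[-0.9 20.7 85.3] [ 0.31034667  0.54273561 -0.3680181 ] 23.30688354049343
```

```bash
python3 -m jog '[[[0.4,0,-0.04,0,1],[0.4,0,0,0,1],[0.4,0,0,0,1],[0,0,0,0,1]]]'
python3 - <<'E'
from h import *
s=read_state();print(inS(s['ee_pos']),s['wrist_force'])
E
python3 -m jog '[[[0.3,0,0,0,1],[0.15,0,0,0,1],[0,0,0,0,1]]]'
python3 - <<'E'
from h import *
s=read_state();print(inS(s['ee_pos']),s['wrist_force'],s['grip_width']*85)
E
```

```text
time_s: 32.33
ee_pos: [0.5795, -0.2008, 0.0546]
ee_rot: [-0.093, -0.7, -0.094, 0.702]
wrist_force: [0.1, -1.4, -1.0]
grip_width: 0.274
[-0.3 20.9 54.6] [ 0.11576825 -1.40319884 -0.98679142]
time_s: 32.7
ee_pos: [0.58, -0.2009, 0.0442]
ee_rot: [-0.094, -0.701, -0.094, 0.701]
wrist_force: [-0.3, 0.0, -1.5]
grip_width: 0.275
[ 0.2 20.6 44.2] [-0.25289757  0.0358507  -1.52308786] 23.337749331040715
```

```bash
python3 -m jog '[[[0.1,0,0,0,1],[0.1,0,0,0,1],[0,0,0,0,1]]]'
python3 - <<'E'
from h import *
s=read_state();print(inS(s['ee_pos']),s['wrist_force'],s['grip_width']*85)
E
```

```text
time_s: 33.08
ee_pos: [0.5802, -0.201, 0.0396]
ee_rot: [0.094, 0.701, 0.094, -0.701]
wrist_force: [0.7, 0.8, -0.5]
grip_width: 0.276
[ 0.4 20.5 39.6] [ 0.70043933  0.76762363 -0.46311498] 23.483164785738403
```

```bash
python3 -m jog '[[[0.06,0,0,0,1],[0,0,0,0,1]]]'
python3 -m jog '[[[0,0,0,0,0.55],[0,0,0,0,0.5],[0,0,0,0,0.5],[-0.4,0,0,0,0.5],[-0.8,0,0,0,0.5]]]'
python3 -m jog '[[[-1,0,0,0,0.5],[-1,0,0,0,0.5],[-1,0,0,0,0.5],[-1,0,0,0,1],[-1,0,0,0,1]]]'
python3 - <<'E'
from h import *
s=read_state();print(inS(s['ee_pos']),s['wrist_force']); print(rel(S(0,.1855,.19)))
E
```

```text
time_s: 33.33
ee_pos: [0.5803, -0.201, 0.0395]
ee_rot: [0.094, 0.701, 0.093, -0.701]
wrist_force: [-4.3, 1.5, 16.4]
grip_width: 0.275
time_s: 33.95
ee_pos: [0.5798, -0.2008, 0.0681]
ee_rot: [-0.093, -0.7, -0.094, 0.701]
wrist_force: [0.1, -0.4, -0.1]
grip_width: 0.502
time_s: 34.58
ee_pos: [0.5801, -0.201, 0.1946]
ee_rot: [0.094, 0.701, 0.094, -0.701]
wrist_force: [0.3, -0.5, 0.4]
grip_width: 0.083
[  0.2  20.6 194.6] [ 0.25048013 -0.54926466  0.43931404]
[array([ 0.18, -6.6 ,  0.04]), 'jaw dir deg', np.float64(-74.8), 'toolx', array([ 0., -0., -1.])]
```

```bash
python3 -m jog '[[[0,-1,0,0,1],[0,-1,0,0,1],[0,-1,0,0,1],[0,-1,0,0,1],[0,-1,0,0,1]]]'
python3 -m jog '[[[0,-1,0,0,1],[0,-0.68,0,0,1],[0,0,0,0,1],[0,0,0,0,1]]]'
python3 - <<'E'
from h import *
s=read_state();print(inS(s['ee_pos']),s['wrist_force'],s['grip_width']); print(rel(S(0,.1865,.086)))
im=viewer.grab_frame("top");im2=viewer.grab_frame("scene")
np.save("pics/t.npy",im)
E
python3 -m jog '[[[0.9,0,0,0,1],[0.9,0,0,0,1],[0.9,0,0,0,1],[0.9,0,0,0,1],[0.4,0,0,0,1]]]'
python3 - <<'E'
from h import *
s=read_state();print(inS(s['ee_pos']),s['wrist_force'],s['grip_width'])
E
```

```text
time_s: 35.2
ee_pos: [0.5463, -0.0783, 0.1927]
ee_rot: [-0.094, -0.701, -0.094, 0.701]
wrist_force: [0.6, 0.4, 0.0]
grip_width: -0.004
time_s: 35.7
ee_pos: [0.5364, -0.0406, 0.193]
ee_rot: [-0.094, -0.701, -0.093, 0.701]
wrist_force: [0.3, -0.8, 0.3]
grip_width: 0.002
[  0.9 186.8 193. ] [ 0.34155422 -0.84874251  0.33385462] 0.0017663095817889382
[array([4.28, 0.01, 0.04]), 'jaw dir deg', np.float64(-74.8), 'toolx', array([ 0.   , -0.001, -1.   ])]
time_s: 36.42
ee_pos: [0.5359, -0.0406, 0.0919]
ee_rot: [-0.093, -0.7, -0.093, 0.702]
wrist_force: [0.4, -0.8, 1.2]
grip_width: 0.0
[  0.4 186.9  91.9] [ 0.36822578 -0.77999109  1.16372461] 0.0003604165551064153
```

```bash
python3 -m jog '[[[0.15,0,0,0,1],[0.15,0,0,0,1],[0.15,0,0,0,1],[0,0,0,0,1]]]'
python3 -m jog '[[[0.15,0,0,0,1],[0.1,0,0,0,1],[0,0,0,0,1]]]'
```

```text
time_s: 36.92
ee_pos: [0.5365, -0.0398, 0.0819]
ee_rot: [0.094, 0.701, 0.094, -0.701]
wrist_force: [0.3, 0.2, 0.0]
grip_width: -0.001
time_s: 37.3
ee_pos: [0.5366, -0.0398, 0.0756]
ee_rot: [0.094, 0.701, 0.094, -0.701]
wrist_force: [-0.1, 0.5, 4.4]
grip_width: -0.003
```

```bash
python3 -m jog '[[[0.08,0,0,0,1],[0.05,0,0,0,1],[0,0,0,0,1],[0,0,0,0,1],[0,0,0,0,1]]]'
python3 -m jog '[[[-0.5,0,0,0,1],[-1,0,0,0,1],[-1,0,0,0,1],[-1,0,0,0,1],[-1,0,0,0,1]]]'
python3 -m jog '[[[0,-1,1,0,1],[0,-1,1,0,1],[0,-1,0,0,1],[0,-1,0,0,1],[0,-1,0,0,1]]]'
python3 -m jog '[[[0,0,0,0,1],[0,0,0,0,1],[0,0,0,0,1],[0,0,0,0,1],[0,0,0,0,1]]]'
python3 - <<'E'
from h import *
im=viewer.grab_frame("top");im2=viewer.grab_frame("scene")
a=cv2.resize(im[165:275,275:445,::-1],None,fx=4.6,fy=4.6,interpolation=cv2.INTER_CUBIC)[20:310]
b=cv2.resize(im2[100:190,140:290,::-1],None,fx=3.4,fy=3.4,interpolation=cv2.INTER_CUBIC)
c=cv2.resize(im[130:290,60:260,::-1],(275,220))
o=np.zeros((600,790,3),np.uint8);o[:290,:782]=a;o[290:596,:510]=b;o[300:520,512:787]=c;cv2.imwrite("pics/c10.png",o)
E
```

```text
time_s: 37.92
ee_pos: [0.5366, -0.0396, 0.0733]
ee_rot: [0.094, 0.701, 0.094, -0.7]
wrist_force: [-2.5, 0.9, 16.7]
grip_width: -0.004
time_s: 38.55
ee_pos: [0.5359, -0.0399, 0.1855]
ee_rot: [-0.094, -0.701, -0.094, 0.701]
wrist_force: [0.8, -0.2, -0.4]
grip_width: 0.0
time_s: 39.17
ee_pos: [0.4547, 0.0683, 0.1848]
ee_rot: [-0.094, -0.701, -0.093, 0.701]
wrist_force: [-0.4, -0.7, -0.6]
grip_width: -0.003
time_s: 39.8
ee_pos: [0.4554, 0.0673, 0.1848]
ee_rot: [-0.093, -0.701, -0.093, 0.701]
wrist_force: [0.0, -0.1, 0.4]
grip_width: -0.006
```

View pics/c10.png

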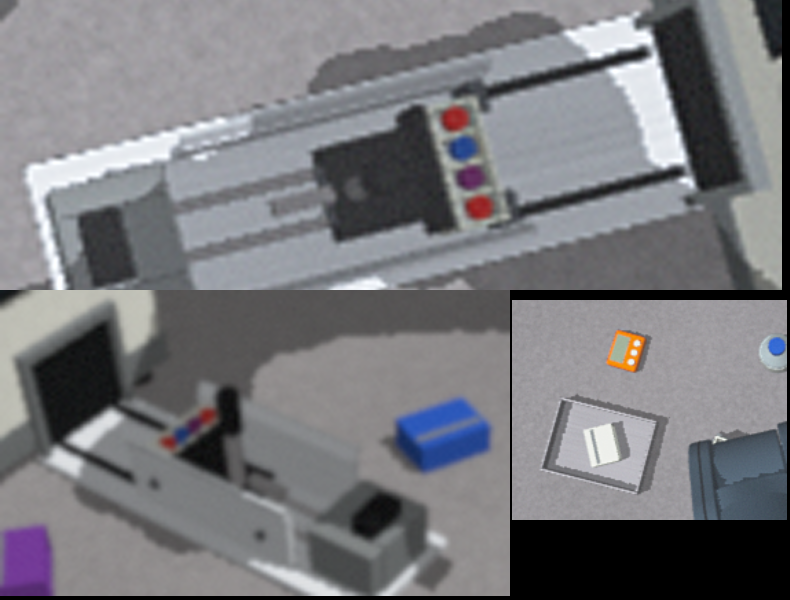

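c10 shows the pusher closed on the upright, square full rack against the stop (caps from (455,119) to (480,207)). The empty rack is in the tray and the arm is clear. One numeric check, then hand in.

```bash
python3 - <<'E'
from h import *
p=[p2w("top",x/4.6+275,(y+20)/4.6+165,.054) for x,y in((455,119),(463,147),(471,177),(480,207))]
d=p[0]-p[3];print(inS(np.mean(p,0)),np.degrees(np.arctan2(d[1],d[0])),"lane 15.4")
print(read_state()['wrist_force']); print(ctrl.close_job())
E
```

```text
[-1.7 11.6 54. ] 15.917397588844823 lane 15.4
[ 0.28042208  0.57656715 -0.66531967]
the job is handed in; nothing more can be done
None
```

The job is handed in, at about 40 s of the 72 s allowed; no verdict was reported.

I drew the pusher back until it caught, then lifted out the jammed rack and laid it in the returns tray. I took the full rack from the carrier by its ends, stood it on the bench and regripped it by its broad faces. Then I lowered it slowly into the lane and pressed the release key, and the pusher closed on it.

**Last checks:**
- **Full rack:** in the top camera its middle is 1.7 mm off the centre line and 11.6 mm behind the stop (nominal 12 mm). It is within about 0.5° of square and looks upright.
- **Pusher:** the last picture shows it closed on the rack; I had no joint value to read.
- **Other items:** the empty rack lies in the tray and the arm touched nothing at the end. The timer, bottle and tray looked in place in that picture. The arm hid the carrier then, so I last saw the two part-filled racks in place after the full rack had been lifted out.

**Disagreements:**
- **Lane position:** contact showed the lane about 3 mm further along its y axis than the camera fit, so I corrected for that; the 11.6 mm reading uses the corrected frame.
- **Full rack in the carrier:** the scene and top cameras differed by about 8 mm on its position there. A close look before gripping settled it near the top camera's value.

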